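# Change over the load of the warming plate with its keys

### The job

The warming plate is running on high (its three-rib key is down): before anything is taken off or put on, press the round OFF key until it stays down and the running key pops up; from then on the HIGH key must stay up. Then stand the warm oil bottle on the cork trivet, lay the wooden guard bar on the deck, finger grip up, flush along the console's back face, and stand every jar upright on the deck behind the bar. Last, with all of that in place, press the one-rib LOW key so that it alone stays down; leave the mug where it is.

Things in the scene. Friction and masses are not known exactly. Their poses are not given: they have to be found in the camera images.
- warmer: Electric warming plate, fixed, 220 mm (its x, away from the robot) by 300 mm (y); origin at the centre of its underside, z up. Along its -x side runs the raised console: x -110 to -45 mm, top z 53 mm, with three push keys in a row along y (row at x -85 mm, 70 mm apart); which key is in which place varies. Behind the console lies the deck.
- deck_mid (a point): Point on the flat steel deck (z 35 mm), mid-way in the part for jars, 87 mm behind the console's back face. Axes as the plate's; in the plate's frame the deck spans x -45 to +104 mm, y -144 to +144 mm, with a rim 8 mm high on the three sides away from the console.
- console_edge (a point): Middle of the top edge of the console's upright back face (plate's x = -45 mm), which rises 18 mm above the deck and runs the whole width along the plate's y. The guard bar goes against this face, on the deck.
- guard_mid (a point): Loose dark wooden guard bar, 160 g: 180 mm long (its y), 22 mm wide (x), 22 mm high (z); along the middle of its top an upright finger grip 12 mm thick (x), 60 mm long (y), rising 20 mm above the bar. The point is the bar's centre, 11 mm above its underside. Either long side may go against the console.
- guard_end_a (a point): point in the guard bar's centre line, 85 mm from its centre toward +y, 11 mm above its underside
- guard_end_b (a point): the same at the -y end of the guard bar
- key_off (a joint): The OFF key: the only round key, 38 mm in diameter, with a small dark disc on it. Value in m: 0 = up (top 18 mm above the console), 0.011 = latched (top 7 mm above it), 0.014 = hard stop. Push beyond 0.012 (up to about 5 N) to latch; it stays down when let go, until another key is pressed right down.
- key_off_top (a point): centre of the top face of the OFF key; moves with it
- key_low (a joint): The LOW key: square, 38 mm, with one dark rib across its top. Value in m: 0 = up (top 18 mm above the console), 0.011 = latched (top 7 mm above it), 0.014 = hard stop. Push beyond 0.012 (up to about 5 N) to latch; it stays down when let go, until another key is pressed right down.
- key_low_top (a point): centre of the top face of the LOW key; moves with it
- key_high (a joint): The HIGH key: square, 38 mm, with three dark ribs across its top. It is the one down at the start. Value in m: 0 = up (top 18 mm above the console), 0.011 = latched (top 7 mm above it), 0.014 = hard stop. Push beyond 0.012 (up to about 5 N) to latch; it stays down when let go, until another key is pressed right down.
- key_high_top (a point): centre of the top face of the HIGH key; moves with it
- jar_jam_mid (a point): Clip-top glass jar with purplish jam, body 68 mm in diameter, 69 mm high, 230 g; may be absent. The point is on its axis, half-way up (34.5 mm above its base). A wire lever stands out on its own -x side to 45 mm from the axis and is 20 mm wide; grip the jar across its own y, clear of the lever.
- jar_marmalade_mid (a point): Clip-top glass jar with orange-brown marmalade, body 68 mm in diameter, 69 mm high, 220 g; may be absent. The point is on its axis, half-way up (34.5 mm above its base). A wire lever stands out on its own -x side to 45 mm from the axis and is 20 mm wide; grip the jar across its own y, clear of the lever.
- jar_honey_mid (a point): Tall glass jar with a grey lid, 68 mm in diameter, 110 mm high, 450 g; may be absent. The point is on its axis, half-way up (55.0 mm above its base).
- jar_sauce_mid (a point): Glass jar with a white lid and red contents, 66 mm in diameter, 84 mm high, 250 g; may be absent. The point is on its axis, half-way up (42.0 mm above its base).
- mug_mid (a point): salmon-coloured mug behind the plate, 77 mm wide and 98 mm high, not part of the job; point half-way up
- bottle_mid (a point): Clear bottle of oil with a brown cap, 51 mm in diameter, 123 mm high, 240 g, standing on the deck at the start; its cap, 28 mm in diameter, is the part from 90 to 123 mm above its base and can be gripped from above. The point is on its axis, 61.5 mm above its base.
- trivet_top (a point): centre of the top face of the round cork trivet, fixed on the table at the front left, 104 mm in diameter, 8 mm thick
Things that resemble listed ones, but are neither listed nor needed, are in the scene too. What is shaped like the part that bears jar_sauce_mid but blue or pink is not meant.

How it is judged:
By the outcome, as a careful person would: the job done as asked, in the order asked, and still so for the second after the job is handed in, with the robot touching nothing.
Of jar_jam, jar_marmalade, jar_honey, jar_sauce only 2 to 3 are there at a start; the rules pass over those that are not, and their reading is None.
At some moment in a run one of guard, jar_jam, jar_marmalade may be knocked a few centimetres aside while the robot is not near it.
It also fails if it takes over 210 s, if anything falls off the work surface, if the arm or the gripper's body presses on something with over 40 N, if the wrist force passes 120 N, or if a joint passes its speed limit or range.

### The arm

A 6-joint arm with a two-finger parallel gripper is mounted at the origin on a cart in front of the work surface, level with it; the furniture and walls round the work are solid. World frame = base frame: x ahead of the robot, y to its left, z up, the work surface at z = 0. Lengths are in m, angles in rad, forces in N, time in s.
With the tool pointing down it reaches from about 0.35 to 0.775 m from the base axis. Payload 7.3 kg.
Tool frame: the origin (TCP) lies at the very end of the fingers, on their centre line; the grasp point (between the pads) lies 19 mm behind it; z points along the fingers, y is the line along which they close (so a half turn about z gives the same grasp; the last joint's range is limited). The gripper opens to 92 mm and grips with 3 to 60 N. Pads are 19 mm wide; open, the fingers measure 130 mm over their backs; the gripper's body (75 mm by 190 mm) begins 47 mm behind the grasp point.
Start: joints at [-1.448, 0.342, 1.524, -0, 1.275, -0.146], TCP at [0.139, -0.506, 0.227] pointing down, gripper open.
Joint ranges: [-2.53, 2.53], [-0.77, 2.02], [0.04, 2.7], [-1, 4.14], [0.28, 2.66], [-3.11, 3.11]. Speed limits (rad/s): [2.57, 2.57, 3.14, 3.14, 3.14, 3.14].

### API

Orientations are given as [roll, pitch, yaw] about the fixed x, y, z axes, in that order (R = Rz(yaw) Ry(pitch) Rx(roll)).
In Python, from cell import robot gives the robot as it stands. The module is installed in compiled form; this text tells all that it offers.
- The arm moves only by the tool arm_command, never from a script. Its argument "moves" is a list of rows, each a list of 3 entries, a list of its own where there are three numbers: the shift along the tool's x, y, z in m, then the turn, a rotation vector about the tool's x, y, z in rad, then the finger opening in m, from 0 to 0.0918. In form: [[[dx, dy, dz], [ax, ay, az], claw], ...]. A call has exactly 5 rows; each row is the pose to reach, as a shift and turn from the pose commanded when the call began, along the tool's axes at that moment; what a row does not reach only later rows make up. A row lasts 1/10 s, in which the tool goes at most 50 mm and 8.59 degrees, less where a joint would pass 70% of its speed; a pose out of reach is approached as far as the arm can. A call with a gripper value outside its range is refused whole. The fingers move at their own pace and stop on an object; "squeeze" is the grip in N (left out, the last holds). Time passes only in rows, so rows that repeat a pose let the fingers close, or fill a call up. It gives the time, the measured TCP pose, the force, the opening and the grip force at its end, in the units of the state.
- robot.observe(): the state, without advancing time (a new reading comes with each control period).
- robot.read_camera(name): name is "side" or "top"; returns the picture (400x640x3 uint8, red, green, blue); there is no depth.
- robot.camera_model(name): a dict with "fx", "fy", "cx", "cy" (pixels), "R" (3x3) and "t" (3): a world point X has camera coordinates R X + t. Camera axes: x right, y down, z forward; pixel columns grow to the right and rows downward; lengths in m; the calibration is good to about 2 mm. A picture is of the moment at which its call begins. camera_model takes no time and is no camera call.
- robot.hand_in(): hands the job in; it is judged then, once.
The state is a dict: "time": time; "qpos": joint angles; "qvel": joint speeds; "joint_efforts": joint torques, N m; "tool_pos": TCP position; "tool_rot": TCP orientation; "contact_force": force on the tool from outside, world axes, zero at the start; "torque": the same for the moment, N m; "opening": finger opening in m; "grip_force": force on a finger pad.
Only numpy, scipy, OpenCV 4.12 (cv2) and the standard library are available. Lean on these libraries where they do the work, as an engineer would, in place of code of your own. Each camera call takes 0.05 s, during which the arm holds its last target. There are 200 camera calls.

## Working session

There is one attempt and no reset: what is moved stays moved. The work goes in short steps, Python scripts to look and compute and a tool call to move; the robot and the scene stay as the last step left them, time stands still between calls to the robot, and variables do not carry over. Pictures are saved under pics/ and viewed, at most 14 in all, crops included, and the job is handed in when it is done.

Besides the shell and the picture viewer there is one more tool, called after "Emit:" as name(argument=value, ...), one argument or row to a line, values as JSON. arm_command: Moves the arm, as the interface text tells. Its arguments: {"type":"object","properties":{"moves":{"type":"array"},"squeeze":{"type":"number"}},"required":["moves"]}

```bash
mkdir -p pics; ls; cat > h.py <<'E'
import numpy as np, cv2
from cell import robot
from scipy.spatial.transform import Rotation as Ro
def snap(n,f,crop=None,s=1):
    im=robot.read_camera(n)[:,:,::-1]
    cv2.imwrite('pics/full_'+f+'.png',im)
    if crop: im=im[crop[1]:crop[3],crop[0]:crop[2]]
    if s!=1: im=cv2.resize(im,None,fx=s,fy=s,interpolation=cv2.INTER_CUBIC)
    cv2.imwrite('pics/'+f+'.png',im)
def ray(n,u,v,z):
    m=robot.camera_model(n);R=np.array(m['R']);t=np.array(m['t'])
    d=R.T@np.array([(u-m['cx'])/m['fx'],(v-m['cy'])/m['fy'],1]);c=-R.T@t
    return (c+d*(z-c[2])/d[2]).round(4)
def proj(n,X):
    m=robot.camera_model(n);p=np.array(m['R'])@np.array(X)+np.array(m['t'])
    return np.array([m['fx']*p[0]/p[2]+m['cx'],m['fy']*p[1]/p[2]+m['cy']]).round(1)
def rel(X,yaw=None,rows=True):
    # shift in tool axes from current pose to X
    s=robot.observe();R=Ro.from_euler('xyz',s['tool_rot'])
    print('tcp',np.round(s['tool_pos'],4),'rot',np.round(s['tool_rot'],3),'shift',R.inv().apply(np.array(X)-s['tool_pos']).round(4))
    if yaw is not None:
        print('turn',(R.inv()*Ro.from_euler('xyz',[np.pi,0,yaw])).as_rotvec().round(4))
E
python3 - <<'E'
from h import *
snap('side','s0');snap('top','t0')
for n in('side','top'):
    m=robot.camera_model(n);R=np.array(m['R']);print(n,m['fx'],-R.T@np.array(m['t']),R.round(2).tolist())
print(robot.observe())
E
```

```text
pics
side 482.96021813377195 [ 0.40584196 -1.04554882  0.45139637] [[0.99, -0.15, -0.01], [-0.06, -0.35, -0.94], [0.14, 0.93, -0.35]]
top 457.251792944044 [ 0.44575907 -0.02246596  1.12979877] [[-0.01, -1.0, -0.02], [-1.0, 0.02, -0.08], [0.08, 0.02, -1.0]]
{'time': 0.1, 'qpos': array([-1.44801012e+00,  3.42626467e-01,  1.52493916e+00,  8.89184763e-06,
        1.27538335e+00, -1.46032344e-01]), 'qvel': array([ 0.00172029, -0.0008022 , -0.00399789, -0.00050072, -0.00010318,
       -0.00139037]), 'joint_efforts': array([ 1.40891891e-03, -4.32004273e+01, -2.44694871e+01,  7.18338741e-02,
        5.25988417e-02, -4.08550659e-05]), 'tool_pos': array([ 0.13939851, -0.50577535,  0.22612208]), 'tool_rot': array([-3.14025201e+00, -2.05776208e-04,  2.68815821e-01]), 'contact_force': array([0.52942526, 0.12648935, 0.03525095]), 'torque': array([-0.00724205,  0.0440131 , -0.0420916 ]), 'grip_force': 0.0, 'opening': 0.09178681185628153}
```

View pics/s0.png

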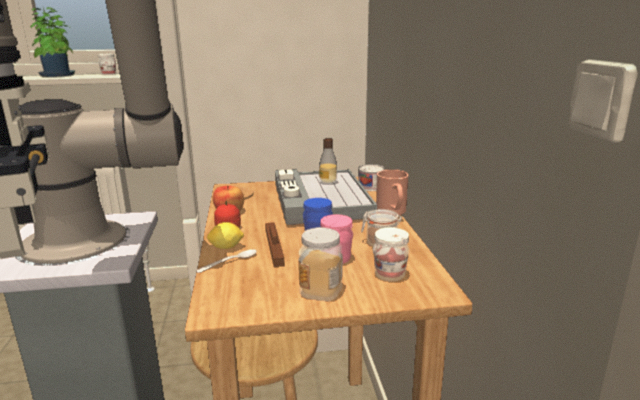

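View pics/t0.png

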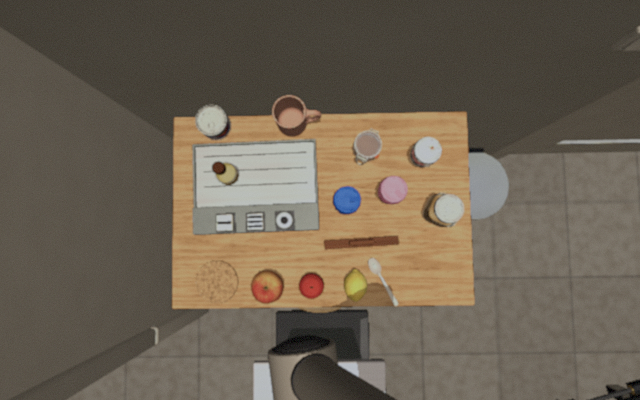

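```bash
python3 - <<'E'
from h import *
a=cv2.imread('pics/full_s0.png');b=cv2.imread('pics/full_t0.png')
cv2.imwrite('pics/c1.png',cv2.resize(a[150:310,260:450],None,fx=3.7,fy=3.7,interpolation=cv2.INTER_CUBIC))
cv2.imwrite('pics/c2.png',cv2.resize(b[95:315,165:480],None,fx=2.5,fy=2.5,interpolation=cv2.INTER_CUBIC))
E
```

```text
(no output)
```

View pics/c1.png

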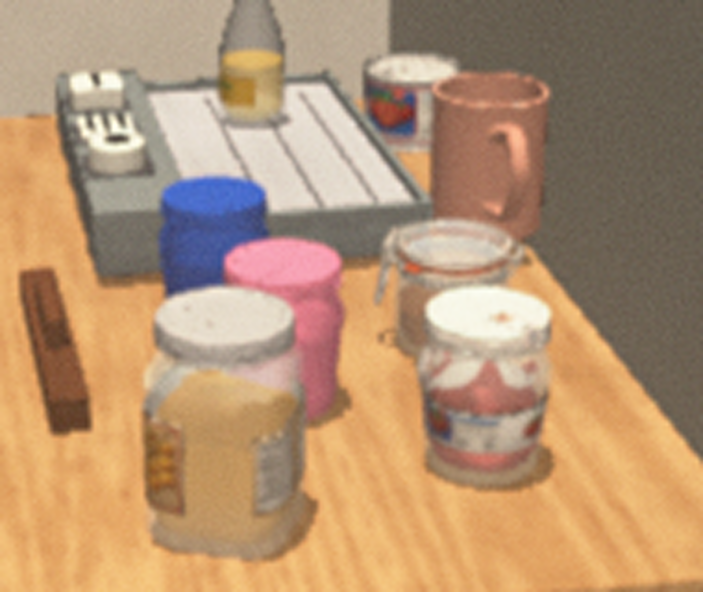

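View pics/c2.png

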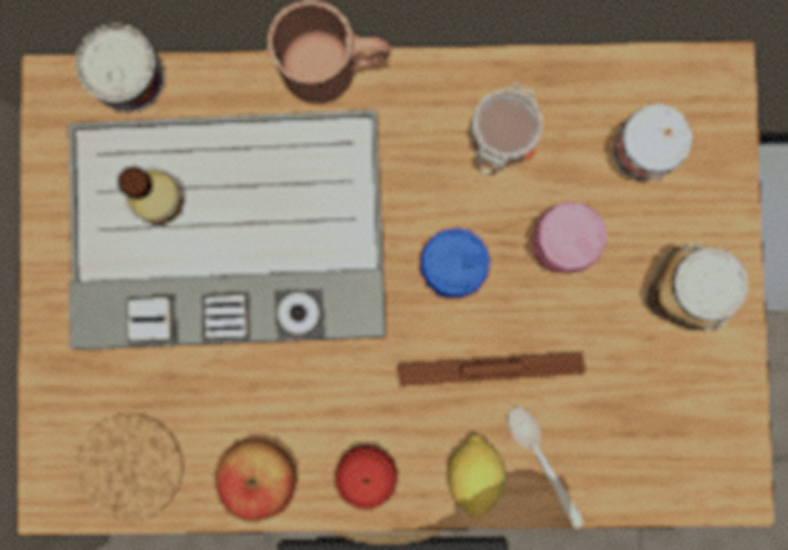

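```bash
python3 - <<'E'
from h import *
def c(n,x,y,z): 
    p=ray('top',165+x/2.5,95+y/2.5,z);print(n,p);return p
c('FL',70,347,.053);c('FR',384,337,.053);c('FLbot',70,347,0.)
c('BL',70,125,.043);c('BR',374,113,.043)
c('CBL',75,283,.053);c('CBR',382,270,.053)
l=c('low',149,319,.071);h=c('high',225,317,.060);o=c('off',299,313,.071)
print(np.degrees(np.arctan2(*(l-o)[[0,1]])))
c('capTop',132,181,.035+.123)
c('trivet',130,465,.008)
c('honeylid',709,284,.110)
c('saucelid',656,139,.084)
c('clip',507,123,.069)
c('cliplever',487,163,.05)
c('barL',399,374,.022);c('barR',584,362,.022)
c('barL bottom',399,384,.011);c('barR',584,373,.022)
c('gripL',460,369,.042);c('gripR',523,366,.042)
c('mug',312,38,.098)
c('distr',117,62,.08)
c('blue',455,262,.084);c('pink',570,237,.084)
def s(n,x,y,z): print(n,ray('side',260+x/3.7,150+y/3.7,z))
s('honeybase',228,530,0.)
s('saucebase',488,462,0);s('honeylid',226,312,.11);s('saucelid',488,312,.084);s('cliplid',457,243,.069)
s('leverlow side',382,300,.04)
s('bottle base',255,103,.035)
E
```

```text
FL [0.4613 0.2931 0.053 ]
FR [ 0.4665 -0.0039  0.053 ]
FLbot [0.4621 0.3087 0.    ]
BL [0.6761 0.2976 0.043 ]
BR [0.6825 0.0029 0.043 ]
CBL [0.5219 0.2888 0.053 ]
CBR [ 0.5297 -0.0029  0.053 ]
low [0.486  0.2141 0.071 ]
high [0.4873 0.145  0.06  ]
off [0.4895 0.0744 0.071 ]
-1.4351702669398296
capTop [0.6019 0.2096 0.158 ]
trivet [0.3462 0.2466 0.008 ]
honeylid [ 0.5083 -0.2944  0.11  ]
saucelid [ 0.6444 -0.2576  0.084 ]
clip [ 0.665  -0.1224  0.069 ]
cliplever [ 0.6306 -0.1043  0.05  ]
barL [ 0.4312 -0.0173  0.022 ]
barR [ 0.4403 -0.1955  0.022 ]
barL bottom [ 0.4214 -0.0171  0.011 ]
barR [ 0.4297 -0.1952  0.022 ]
gripL [ 0.4354 -0.0752  0.042 ]
gripR [ 0.4374 -0.1348  0.042 ]
mug [0.7416 0.0577 0.098 ]
distr [0.7274 0.2427 0.08  ]
blue [ 0.5336 -0.0705  0.084 ]
pink [ 0.555  -0.1762  0.084 ]
honeybase [ 0.5085 -0.3101  0.    ]
saucebase [ 0.6491 -0.2667  0.    ]
honeylid [ 0.51   -0.3011  0.11  ]
saucelid [ 0.6457 -0.2662  0.084 ]
cliplid [ 0.6645 -0.1407  0.069 ]
leverlow side [ 0.6203 -0.1471  0.04  ]
bottle base [0.61   0.2398 0.035 ]
```

Emit:
arm_command(
  moves=[
    [[0.49,-0.466,0.05],[0,0,-1.325],0],
    [[0.49,-0.466,0.05],[0,0,-1.325],0],
    [[0.49,-0.466,0.05],[0,0,-1.325],0],
    [[0.49,-0.466,0.05],[0,0,-1.325],0],
    [[0.49,-0.466,0.05],[0,0,-1.325],0],
  ],
)

```text
time: 0.6
tool_pos: [0.2684, -0.2906, 0.208]
tool_rot: [-3.141, -0.0, 1.024]
contact_force: [0.7, -0.1, 0.2]
opening: 0.0565
grip_force: 0.0
```

```bash
python3 -c "
from h import *
rel([.4895,.0744,.12],1.594)"
```

```text
tcp [ 0.2684 -0.2906  0.208 ] rot [-3.141 -0.     1.024] shift [ 0.4267 -0.0009  0.0881]
turn [-0.000e+00 -2.000e-04 -5.698e-01]
```

Emit:
arm_command(
  moves=[
    [[0.427,0,0.088],[0,0,-0.57],0],
    [[0.427,0,0.088],[0,0,-0.57],0],
    [[0.427,0,0.088],[0,0,-0.57],0],
    [[0.427,0,0.088],[0,0,-0.57],0],
    [[0.427,0,0.088],[0,0,-0.57],0],
  ],
)

```text
time: 1.1
tool_pos: [0.397, -0.0821, 0.1574]
tool_rot: [3.141, 0.0, 1.592]
contact_force: [-0.1, -0.7, -0.6]
opening: 0.0163
grip_force: 0.0
```

```bash
python3 -c "
from h import *
rel([.4895,.0744,.12],1.594)"
```

```text
tcp [ 0.397  -0.0821  0.1574] rot [3.141 0.    1.592] shift [0.1545 0.0959 0.0374]
turn [ 0.0002  0.0003 -0.0018]
```

Emit:
arm_command(
  moves=[
    [[0.155,0.096,0.05],[0,0,0],0],
    [[0.155,0.096,0.05],[0,0,0],0],
    [[0.155,0.096,0.05],[0,0,0],0],
    [[0.155,0.096,0.05],[0,0,0],0],
    [[0.155,0.096,0.05],[0,0,0],0],
  ],
)

```text
time: 1.6
tool_pos: [0.4904, 0.0762, 0.1061]
tool_rot: [-3.14, -0.001, 1.593]
contact_force: [0.1, -0.0, 0.7]
opening: 0.0005
grip_force: 0.0
```

```bash
python3 -c "
from h import *
rel([.4895,.0744,.057],1.594)"
```

```text
tcp [0.4904 0.0762 0.1061] rot [-3.140e+00 -1.000e-03  1.593e+00] shift [-0.0018 -0.0008  0.0491]
turn [-0.0015 -0.0008 -0.0009]
```

Emit:
arm_command(
  moves=[
    [[0,0,0.02],[0,0,0],0],
    [[0,0,0.035],[0,0,0],0],
    [[0,0,0.043],[0,0,0],0],
    [[0,0,0.048],[0,0,0],0],
    [[0,0,0.05],[0,0,0],0],
  ],
)

```text
time: 2.1
tool_pos: [0.4891, 0.0723, 0.0576]
tool_rot: [-3.141, 0.0, 1.588]
contact_force: [-1.4, -1.2, 2.8]
opening: 0.0008
grip_force: 1.0
```

Emit:
arm_command(
  moves=[
    [[0,0,0.001],[0,0,0],0],
    [[0,0,0.001],[0,0,0],0],
    [[0,0,-0.03],[0,0,0],0],
    [[0,0,-0.08],[0,0,0],0],
    [[0,0,-0.11],[0,0,0],0],
  ],
)

```text
time: 2.6
tool_pos: [0.4908, 0.0725, 0.1712]
tool_rot: [3.137, 0.0, 1.589]
contact_force: [0.7, 0.6, 0.8]
opening: 0.0003
grip_force: 0.0
```

Emit:
arm_command(
  moves=[
    [[-0.2,-0.05,-0.02],[0,0,0],0.045],
    [[-0.2,-0.05,-0.02],[0,0,0],0.045],
    [[-0.2,-0.05,-0.02],[0,0,0],0.045],
    [[-0.2,-0.05,-0.02],[0,0,0],0.045],
    [[-0.2,-0.05,-0.02],[0,0,0],0.045],
  ],
)

```text
time: 3.1
tool_pos: [0.4427, -0.133, 0.1889]
tool_rot: [3.139, 0.003, 1.584]
contact_force: [0.3, 0.5, -0.6]
opening: 0.0362
grip_force: 0.0
```

```bash
python3 - <<'E'
from h import *
snap('side','s1',(255,130,415,240),4.5); snap('top','t1')
print(robot.observe()['time'],[proj('side',p) for p in ([.4873,.145,.06],[.4895,.0744,.06],[.486,.2141,.071])])
rel([.606,.2,.2],1.594)
a=cv2.imread('pics/s1.png')[:300]; b=cv2.imread('pics/full_t1.png')[100:260,170:340]
b=cv2.resize(b,(319,300),interpolation=cv2.INTER_CUBIC)
cv2.imwrite('pics/m1.png',np.hstack([a[:, :480],b]))
E
```

```text
3.2 [array([287.9, 182.2]), array([291.1, 191. ]), array([285.3, 170.5])]
tcp [ 0.4431 -0.1297  0.1883] rot [3.140e+00 1.000e-03 1.585e+00] shift [ 0.3274  0.1676 -0.0117]
turn [ 0.0012  0.0006 -0.0089]
```

View pics/m1.png

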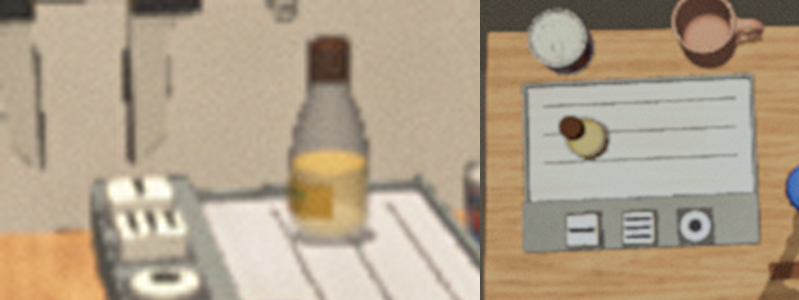

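```bash
python3 - <<'E'
from h import *
p=ray('top',218,167.5,.158);print(p,proj('side',p),'expect 328.1,141')
for q in ([.602,.21,.035],[.606,.215,.035]):print(proj('side',q),proj('top',q))
rel([p[0],p[1],.19],1.594)
E
```

```text
[0.6016 0.2092 0.158 ] [327.4 137.6] expect 328.1,141
[327.8 181.2] [229.7 175.2]
[328.9 180.6] [227.6 173.6]
tcp [ 0.4431 -0.1297  0.1883] rot [3.140e+00 1.000e-03 1.585e+00] shift [ 0.3366  0.1633 -0.0017]
turn [ 0.0012  0.0006 -0.0089]
```

Emit:
arm_command(
  moves=[
    [[0.337,0.164,-0.012],[0,0,-0.009],0.06],
    [[0.337,0.164,-0.012],[0,0,-0.009],0.06],
    [[0.337,0.164,-0.012],[0,0,-0.009],0.06],
    [[0.337,0.164,-0.012],[0,0,-0.009],0.06],
    [[0.337,0.164,-0.012],[0,0,-0.009],0.06],
  ],
)

```text
time: 3.7
tool_pos: [0.5485, 0.1025, 0.1958]
tool_rot: [3.141, -0.0, 1.6]
contact_force: [1.6, -0.4, 0.1]
opening: 0.06
grip_force: 0.0
```

Emit:
arm_command(
  moves=[
    [[0.112,0.055,0],[0,0,0],0.06],
    [[0.112,0.055,0],[0,0,0],0.06],
    [[0.112,0.055,0],[0,0,0],0.06],
    [[0.112,0.055,0],[0,0,0],0.06],
    [[0.112,0.055,0],[0,0,0],0.06],
  ],
)

```text
time: 4.2
tool_pos: [0.5994, 0.2136, 0.1951]
tool_rot: [-3.14, 0.0, 1.601]
contact_force: [-0.2, -0.6, -0.5]
opening: 0.0604
grip_force: 0.0
```

```bash
python3 -c "
from h import *
rel([.6025,.209,.128],1.594)"
```

```text
tcp [0.5994 0.2136 0.1951] rot [-3.14   0.     1.601] shift [-0.0046  0.0031  0.0671]
turn [-0.0013  0.0005  0.0068]
```

Emit:
arm_command(
  moves=[
    [[-0.004,0.003,0.02],[0,0,0.006],0.06],
    [[-0.004,0.003,0.045],[0,0,0.006],0.06],
    [[-0.004,0.003,0.067],[0,0,0.006],0.06],
    [[-0.004,0.003,0.067],[0,0,0.006],0.06],
    [[-0.004,0.003,0.067],[0,0,0.006],0.06],
  ],
)

```text
time: 4.7
tool_pos: [0.6034, 0.2074, 0.1294]
tool_rot: [-3.141, 0.0, 1.591]
contact_force: [0.7, 0.2, 0.2]
opening: 0.0596
grip_force: 0.0
```

Emit:
arm_command(
  moves=[
    [[0,0,0],[0,0,0],0.0],
    [[0,0,0],[0,0,0],0.0],
    [[0,0,0],[0,0,0],0.0],
    [[0,0,0],[0,0,0],0.0],
    [[0,0,0],[0,0,0],0.0],
  ],
  squeeze=15,
)

```text
time: 5.2
tool_pos: [0.6036, 0.208, 0.1292]
tool_rot: [3.141, 0.0, 1.592]
contact_force: [0.5, -0.6, 2.5]
opening: 0.0279
grip_force: 15.0
```

Emit:
arm_command(
  moves=[
    [[0,0,0],[0,0,0],0.0],
    [[0,0,-0.01],[0,0,0],0.0],
    [[0,0,-0.03],[0,0,0],0.0],
    [[0,0,-0.06],[0,0,0],0.0],
    [[0,0,-0.06],[0,0,0],0.0],
  ],
)

```text
time: 5.7
tool_pos: [0.6056, 0.2084, 0.1934]
tool_rot: [3.134, -0.001, 1.592]
contact_force: [1.3, -0.3, -1.1]
opening: 0.0281
grip_force: 15.0
```

```bash
python3 -c "
from h import *
rel([.346,.2466,.19],1.594)"
```

```text
tcp [0.6056 0.2084 0.1934] rot [ 3.134e+00 -1.000e-03  1.592e+00] shift [ 0.0436 -0.2588  0.0015]
turn [ 0.0078 -0.0015 -0.0021]
```

Emit:
arm_command(
  moves=[
    [[0.008,-0.03,0],[0,0,0],0.0],
    [[0.014,-0.07,0],[0,0,0],0.0],
    [[0.022,-0.11,0],[0,0,0],0.0],
    [[0.03,-0.15,0],[0,0,0],0.0],
    [[0.036,-0.19,0],[0,0,0],0.0],
  ],
)

```text
time: 6.2
tool_pos: [0.4107, 0.2399, 0.188]
tool_rot: [-3.14, 0.0, 1.592]
contact_force: [-0.1, 1.4, -1.4]
opening: 0.028
grip_force: 15.0
```

Emit:
arm_command(
  moves=[
    [[0.004,-0.04,0],[0,0,0],0.0],
    [[0.008,-0.069,0],[0,0,0],0.0],
    [[0.008,-0.069,0.03],[0,0,0],0.0],
    [[0.008,-0.069,0.06],[0,0,0],0.0],
    [[0.008,-0.069,0.07],[0,0,0],0.0],
  ],
)

```text
time: 6.7
tool_pos: [0.3416, 0.2457, 0.1164]
tool_rot: [-3.137, 0.002, 1.592]
contact_force: [-1.4, -0.1, -1.9]
opening: 0.0279
grip_force: 15.0
```

```bash
python3 -c "
from h import *
rel([.346,.2466,.102],1.594)"
```

```text
tcp [0.3416 0.2457 0.1164] rot [-3.137e+00  2.000e-03  1.592e+00] shift [0.0009 0.0045 0.0144]
turn [-0.0045  0.0021 -0.0018]
```

Emit:
arm_command(
  moves=[
    [[0.001,0.004,0.003],[0,0,0],0.0],
    [[0.001,0.004,0.006],[0,0,0],0.0],
    [[0.001,0.004,0.009],[0,0,0],0.0],
    [[0.001,0.004,0.012],[0,0,0],0.0],
    [[0.001,0.004,0.012],[0,0,0],0.0],
  ],
)

```text
time: 7.2
tool_pos: [0.3477, 0.2475, 0.1068]
tool_rot: [3.142, 0.0, 1.592]
contact_force: [0.3, -0.5, -2.8]
opening: 0.0278
grip_force: 15.0
```

Emit:
arm_command(
  moves=[
    [[-0.001,-0.001,0.002],[0,0,0],0.0],
    [[-0.001,-0.001,0.004],[0,0,0],0.0],
    [[-0.001,-0.001,0.005],[0,0,0],0.0],
    [[-0.001,-0.001,0.005],[0,0,0],0.0],
    [[-0.001,-0.001,0.005],[0,0,0],0.0],
  ],
)

```text
time: 7.7
tool_pos: [0.3469, 0.2467, 0.1022]
tool_rot: [3.141, -0.0, 1.592]
contact_force: [-1.9, -0.5, 5.3]
opening: 0.0278
grip_force: 15.0
```

Emit:
arm_command(
  moves=[
    [[0,0,0],[0,0,0],0.06],
    [[0,0,0],[0,0,0],0.06],
    [[0,0,0],[0,0,0],0.06],
    [[0,0,-0.03],[0,0,0],0.06],
    [[0,0,-0.08],[0,0,0],0.06],
  ],
)

```text
time: 8.2
tool_pos: [0.3449, 0.2456, 0.1803]
tool_rot: [-3.135, 0.003, 1.592]
contact_force: [1.5, 1.0, 0.1]
opening: 0.0591
grip_force: 0.0
```

Emit:
arm_command(
  moves=[
    [[0,0.1,-0.04],[0,0,0],0.04],
    [[-0.25,0.1,-0.04],[0,0,0],0.04],
    [[-0.25,0.1,-0.04],[0,0,0],0.04],
    [[-0.25,0.1,-0.04],[0,0,0],0.04],
    [[-0.25,0.1,-0.04],[0,0,0],0.04],
  ],
)

```text
time: 8.7
tool_pos: [0.439, 0.0517, 0.2172]
tool_rot: [3.141, 0.0, 1.592]
contact_force: [1.2, -0.4, -0.5]
opening: 0.04
grip_force: 0.0
```

```bash
python3 - <<'E'
from h import *
snap('side','s2'); snap('top','t2')
rel([.436,-.105,.15],1.594)
a=cv2.imread('pics/full_s2.png')[130:310,180:440]; b=cv2.imread('pics/full_t2.png')[90:320,165:480]
a=cv2.resize(a,(380,263),interpolation=cv2.INTER_CUBIC);b=cv2.resize(b,(788,575),interpolation=cv2.INTER_CUBIC)
cv2.imwrite('pics/m2.png',b);cv2.imwrite('pics/m2s.png',a)
E
```

```text
tcp [0.4405 0.0484 0.2174] rot [3.140e+00 2.000e-03 1.585e+00] shift [-0.1531 -0.0068  0.0677]
turn [ 0.0017  0.002  -0.0093]
```

View pics/m2.png

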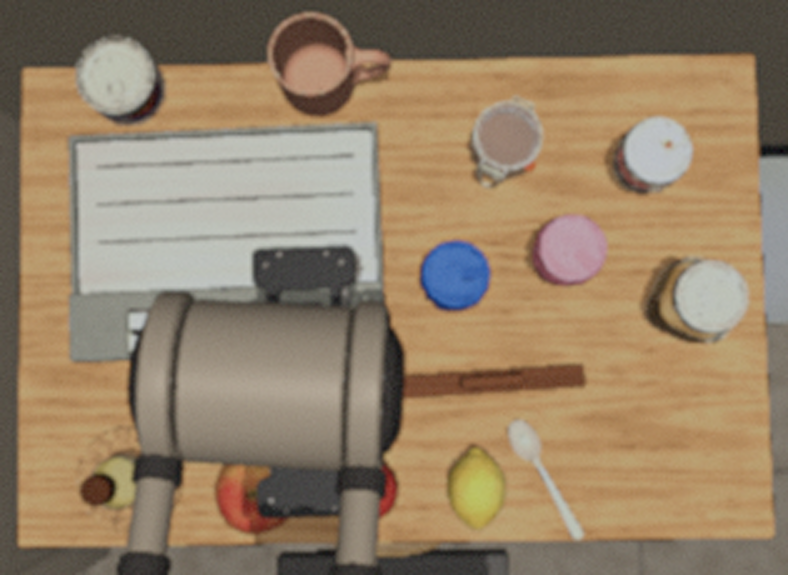

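Emit:
arm_command(
  moves=[
    [[-0.04,-0.003,0.04],[0,0,-0.034],0.05],
    [[-0.08,-0.005,0.08],[0,0,-0.034],0.05],
    [[-0.138,-0.006,0.12],[0,0,-0.034],0.05],
    [[-0.138,-0.006,0.12],[0,0,-0.034],0.05],
    [[-0.138,-0.006,0.12],[0,0,-0.034],0.05],
  ],
)

```text
time: 9.3
tool_pos: [0.4344, -0.086, 0.0946]
tool_rot: [-3.137, -0.002, 1.623]
contact_force: [0.7, 0.5, -0.0]
opening: 0.05
grip_force: 0.0
```

```bash
python3 - <<'E'
from h import *
rel([.436,-.090,.0245],1.619)
E
```

```text
tcp [ 0.4344 -0.086   0.0946] rot [-3.137e+00 -2.000e-03  1.623e+00] shift [-0.0042  0.0017  0.0701]
turn [-0.0045 -0.0015  0.0036]
```

Emit:
arm_command(
  moves=[
    [[-0.004,0.001,0.02],[0,0,0.003],0.05],
    [[-0.004,0.001,0.04],[0,0,0.003],0.05],
    [[-0.004,0.001,0.06],[0,0,0.003],0.05],
    [[-0.004,0.001,0.069],[0,0,0.003],0.05],
    [[-0.004,0.001,0.069],[0,0,0.003],0.05],
  ],
)

```text
time: 9.8
tool_pos: [0.4366, -0.0874, 0.0275]
tool_rot: [-3.14, -0.001, 1.624]
contact_force: [0.2, 0.1, -0.1]
opening: 0.0501
grip_force: 0.0
```

Emit:
arm_command(
  moves=[
    [[0,0,0],[0,0,0],0.0],
    [[0,0,0],[0,0,0],0.0],
    [[0,0,0],[0,0,0],0.0],
    [[0,0,0],[0,0,0],0.0],
    [[0,0,0],[0,0,0],0.0],
  ],
  squeeze=25,
)

```text
time: 10.3
tool_pos: [0.4372, -0.0886, 0.0284]
tool_rot: [3.141, 0.0, 1.623]
contact_force: [-0.8, -0.7, 0.9]
opening: 0.0145
grip_force: 0.5
```

```bash
python3 - <<'E'
from h import *
o=robot.observe();print(o['opening'],o['grip_force'])
rel([.436,-.090,.0245],1.619)
E
```

```text
0.014474205191154384 0.4764467664062977
tcp [ 0.4372 -0.0886  0.0284] rot [3.141 0.    1.623] shift [-0.0013 -0.0012  0.0039]
turn [0.0005 0.0003 0.0037]
```

Emit:
arm_command(
  moves=[
    [[0,0,0],[0,0,0],0.0],
    [[0,0,0],[0,0,0],0.0],
    [[0,0,0],[0,0,0],0.0],
    [[0,0,-0.01],[0,0,0],0.0],
    [[0,0,-0.03],[0,0,0],0.0],
  ],
)

```text
time: 10.8
tool_pos: [0.436, -0.0881, 0.0578]
tool_rot: [-3.139, -0.001, 1.623]
contact_force: [1.1, -0.3, -1.5]
opening: 0.0119
grip_force: 24.9
```

Emit:
arm_command(
  moves=[
    [[0,0,-0.03],[0,0,0],0.0],
    [[0,0,-0.06],[0,0,0],0.0],
    [[0,0,-0.1],[0,0,0],0.0],
    [[0,0,-0.1],[0,0,0],0.0],
    [[0,0,-0.1],[0,0,0],0.0],
  ],
)

```text
time: 11.3
tool_pos: [0.4372, -0.0885, 0.1589]
tool_rot: [3.14, 0.001, 1.623]
contact_force: [-0.8, -0.0, -1.7]
opening: 0.0115
grip_force: 24.9
```

```bash
python3 - <<'E'
from h import *
snap('side','s3'); snap('top','t3')
# plate frame: yaw .023 origin
y=.023;O=np.array([.4873+.085*np.cos(y),.145+.085*np.sin(y)])
ex=np.array([np.cos(y),np.sin(y)]);ey=np.array([-np.sin(y),np.cos(y)])
np.save('plate.npy',np.array([O,ex,ey]))
t=O+ex*(-.030)+ey*.030;print(O,t)
rel([t[0],t[1],.13],1.571+.023)
a=cv2.imread('pics/full_s3.png')[130:310,180:440]; b=cv2.imread('pics/full_t3.png')[140:300,180:420]
a=cv2.resize(a,(400,277),interpolation=cv2.INTER_CUBIC);b=cv2.resize(b,(400,267),interpolation=cv2.INTER_CUBIC)
cv2.imwrite('pics/m3.png',np.hstack([a[:267],b]))
E
```

```text
[0.57227752 0.14695483] [0.54159551 0.17625695]
tcp [ 0.4362 -0.0882  0.1572] rot [-3.140e+00 -1.000e-03  1.623e+00] shift [0.2586 0.1191 0.0272]
turn [-0.002  -0.0007  0.0287]
```

View pics/m3.png

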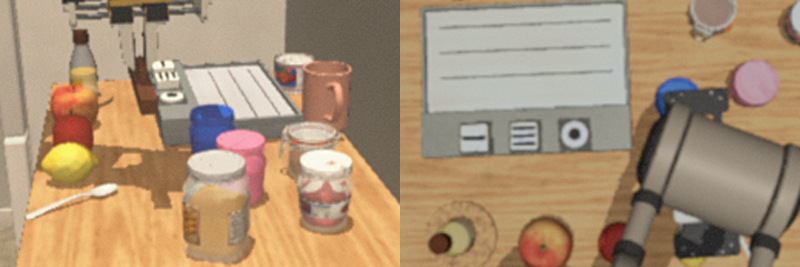

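Emit:
arm_command(
  moves=[
    [[0.05,0.024,0],[0,0,0.0285],0.0],
    [[0.1,0.048,0],[0,0,0.0285],0.0],
    [[0.145,0.07,0],[0,0,0.0285],0.0],
    [[0.19,0.09,0],[0,0,0.0285],0.0],
    [[0.23,0.108,0],[0,0,0.0285],0.0],
  ],
)

```text
time: 11.9
tool_pos: [0.531, 0.1449, 0.1562]
tool_rot: [-3.138, 0.001, 1.594]
contact_force: [1.9, -1.4, -2.1]
opening: 0.0116
grip_force: 24.9
```

Emit:
arm_command(
  moves=[
    [[0.02,0.008,0],[0,0,0],0.0],
    [[0.029,0.013,0],[0,0,0],0.0],
    [[0.029,0.013,0.01],[0,0,0],0.0],
    [[0.029,0.013,0.025],[0,0,0],0.0],
    [[0.029,0.013,0.04],[0,0,0],0.0],
  ],
)

```text
time: 12.4
tool_pos: [0.5429, 0.1704, 0.1164]
tool_rot: [-3.14, 0.001, 1.593]
contact_force: [1.0, -0.2, -2.7]
opening: 0.0118
grip_force: 24.9
```

```bash
python3 - <<'E'
from h import *
O,ex,ey=np.load('plate.npy')
t=O+ex*(-.028)+ey*.030
rel([t[0],t[1],.064],1.594)
E
```

```text
tcp [0.5429 0.1704 0.1164] rot [-3.140e+00  1.000e-03  1.593e+00] shift [0.0059 0.0009 0.0524]
turn [-0.0019  0.0009 -0.0011]
```

Emit:
arm_command(
  moves=[
    [[0.004,0.001,0.01],[0,0,0],0.0],
    [[0.004,0.001,0.02],[0,0,0],0.0],
    [[0.004,0.001,0.032],[0,0,0],0.0],
    [[0.004,0.001,0.044],[0,0,0],0.0],
    [[0.004,0.001,0.048],[0,0,0],0.0],
  ],
)

```text
time: 12.9
tool_pos: [0.5439, 0.1759, 0.0684]
tool_rot: [-3.139, 0.001, 1.594]
contact_force: [-0.3, -0.0, -2.0]
opening: 0.0115
grip_force: 24.9
```

Emit:
arm_command(
  moves=[
    [[0,0,0.001],[0,0,0],0.0],
    [[0,0,0.002],[0,0,0],0.0],
    [[0,0,0.003],[0,0,0],0.0],
    [[0,0,0.003],[0,0,0],0.0],
    [[0,0,0.003],[0,0,0],0.0],
  ],
)

```text
time: 13.4
tool_pos: [0.5449, 0.1763, 0.0674]
tool_rot: [3.141, 0.0, 1.594]
contact_force: [-0.2, 0.1, -1.4]
opening: 0.0119
grip_force: 24.9
```

Emit:
arm_command(
  moves=[
    [[0,-0.002,0.001],[0,0,0],0.0],
    [[0,-0.004,0.002],[0,0,0],0.0],
    [[0,-0.006,0.002],[0,0,0],0.0],
    [[0,-0.008,0.002],[0,0,0],0.0],
    [[0,-0.008,0.002],[0,0,0],0.0],
  ],
)

```text
time: 13.9
tool_pos: [0.5391, 0.1762, 0.0656]
tool_rot: [3.135, -0.0, 1.594]
contact_force: [7.2, -0.0, -5.6]
opening: 0.0117
grip_force: 25.0
```

Emit:
arm_command(
  moves=[
    [[0,0.0015,0.001],[0,0,0],0.0],
    [[0,0.0015,0.002],[0,0,0],0.0],
    [[0,0.0015,0.003],[0,0,0],0.0],
    [[0,0.0015,0.004],[0,0,0],0.0],
    [[0,0.0015,0.004],[0,0,0],0.0],
  ],
)

```text
time: 14.4
tool_pos: [0.5395, 0.1763, 0.0632]
tool_rot: [3.138, -0.0, 1.594]
contact_force: [1.4, -1.3, 12.2]
opening: 0.0116
grip_force: 25.0
```

Emit:
arm_command(
  moves=[
    [[0,0,-0.001],[0,0,0],0.018],
    [[0,0,-0.001],[0,0,0],0.018],
    [[0,0,-0.001],[0,0,0],0.018],
    [[0,-0.002,-0.001],[0,0,0],0.018],
    [[0,-0.004,-0.001],[0,0,0],0.018],
  ],
)

```text
time: 14.9
tool_pos: [0.5356, 0.1761, 0.0625]
tool_rot: [3.138, -0.0, 1.594]
contact_force: [6.8, -1.5, 2.5]
opening: 0.0181
grip_force: 3.3
```

Emit:
arm_command(
  moves=[
    [[0,-0.001,0],[0,0,0],0.018],
    [[0,-0.001,0],[0,0,0],0.018],
    [[0,-0.001,0],[0,0,0],0.018],
    [[0,-0.001,0],[0,0,0],0.018],
    [[0,-0.001,0],[0,0,0],0.018],
  ],
)

```text
time: 15.4
tool_pos: [0.5352, 0.1761, 0.063]
tool_rot: [3.137, -0.0, 1.594]
contact_force: [5.6, -0.9, 1.9]
opening: 0.018
grip_force: 2.8
```

Emit:
arm_command(
  moves=[
    [[0,0.003,0],[0,0,0],0.02],
    [[0,0.003,-0.01],[0,0,0],0.02],
    [[0,0.003,-0.03],[0,0,0],0.02],
    [[0,0.003,-0.07],[0,0,0],0.03],
    [[0,0.003,-0.12],[0,0,0],0.05],
  ],
)

```text
time: 15.9
tool_pos: [0.5341, 0.1758, 0.1818]
tool_rot: [-3.135, 0.001, 1.594]
contact_force: [1.8, -0.3, -0.1]
opening: 0.0315
grip_force: 0.0
```

Emit:
arm_command(
  moves=[
    [[-0.25,0.0,-0.02],[0,0,0],0.09],
    [[-0.25,0.0,-0.02],[0,0,0],0.09],
    [[-0.25,0.0,-0.02],[0,0,0],0.09],
    [[-0.25,0.0,-0.02],[0,0,0],0.09],
    [[-0.25,0.0,-0.02],[0,0,0],0.09],
  ],
)

```text
time: 16.4
tool_pos: [0.5411, -0.0745, 0.2026]
tool_rot: [-3.141, -0.0, 1.595]
contact_force: [1.2, -0.0, -0.7]
opening: 0.0716
grip_force: 0.0
```

```bash
python3 - <<'E'
from h import *
snap('side','s4'); snap('top','t4',(175,95,480,235),2.6)
rel([.5,-.2,.19],1.594)
E
```

```text
tcp [ 0.5417 -0.0785  0.2027] rot [3.141e+00 2.000e-03 1.588e+00] shift [-0.1207 -0.0438  0.013 ]
turn [ 0.0001  0.0019 -0.0059]
```

View pics/t4.png

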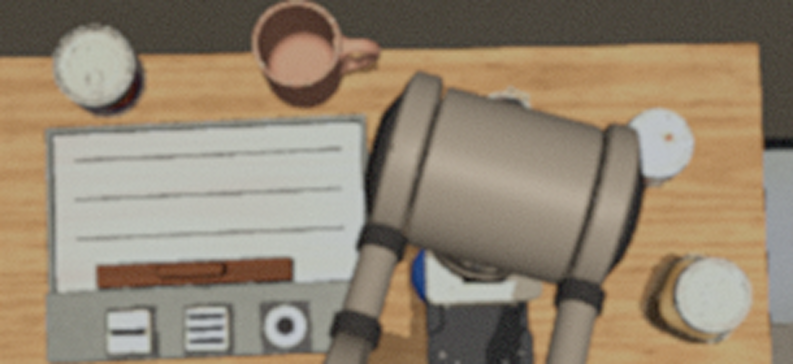

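```bash
python3 - <<'E'
from h import *
for n,p,e in (('clip',ray('top',368,144.5,.069),(383.5,215.7)),('sauce',ray('top',427.4,150.6,.084),(391.9,234.3)),('honey',ray('top',448.6,208.6,.11),(321.1,234.3))):
    print(n,p,proj('side',p),e)
rel([.665,-.1225,.17],2.653)
E
```

```text
clip [ 0.6642 -0.1229  0.069 ] [381.2 212.5] (383.5, 215.7)
sauce [ 0.6444 -0.2576  0.084 ] [389.9 232.5] (391.9, 234.3)
honey [ 0.5083 -0.2944  0.11  ] [319.5 232.8] (321.1, 234.3)
tcp [ 0.5417 -0.0785  0.2027] rot [3.141e+00 2.000e-03 1.588e+00] shift [-0.046   0.1225  0.0329]
turn [-9.0000e-04  1.8000e-03 -1.0649e+00]
```

Emit:
arm_command(
  moves=[
    [[-0.047,0.124,0.02],[0,0,-1.065],0.09],
    [[-0.047,0.124,0.02],[0,0,-1.065],0.09],
    [[-0.047,0.124,0.02],[0,0,-1.065],0.09],
    [[-0.047,0.124,0.02],[0,0,-1.065],0.09],
    [[-0.047,0.124,0.02],[0,0,-1.065],0.09],
  ],
)

```text
time: 17.0
tool_pos: [0.667, -0.1163, 0.1805]
tool_rot: [-3.14, -0.003, 2.351]
contact_force: [-0.1, 0.3, -0.5]
opening: 0.0898
grip_force: 0.0
```

```bash
python3 - <<'E'
from h import *
rel([.6655,-.124,.12],2.653)
E
```

```text
tcp [ 0.667  -0.1163  0.1805] rot [-3.140e+00 -3.000e-03  2.351e+00] shift [-0.0046 -0.0064  0.0605]
turn [-0.001  -0.0035 -0.3023]
```

Emit:
arm_command(
  moves=[
    [[-0.0045,-0.006,0],[0,0,-0.302],0.09],
    [[-0.0045,-0.006,0],[0,0,-0.302],0.09],
    [[-0.0045,-0.006,0.02],[0,0,-0.302],0.09],
    [[-0.0045,-0.006,0.05],[0,0,-0.302],0.09],
    [[-0.0045,-0.006,0.06],[0,0,-0.302],0.09],
  ],
)

```text
time: 17.5
tool_pos: [0.6639, -0.123, 0.1189]
tool_rot: [-3.141, -0.006, 2.647]
contact_force: [-0.6, -0.6, -0.8]
opening: 0.0905
grip_force: 0.0
```

```bash
python3 - <<'E'
from h import *
snap('side','s5',(340,130,460,260),4.5)
rel([.6655,-.124,.03],2.653)
E
```

```text
tcp [ 0.6638 -0.1231  0.1184] rot [-3.14  -0.007  2.647] shift [-0.0026  0.0001  0.0883]
turn [-0.0013 -0.0072 -0.0062]
```

View pics/s5.png

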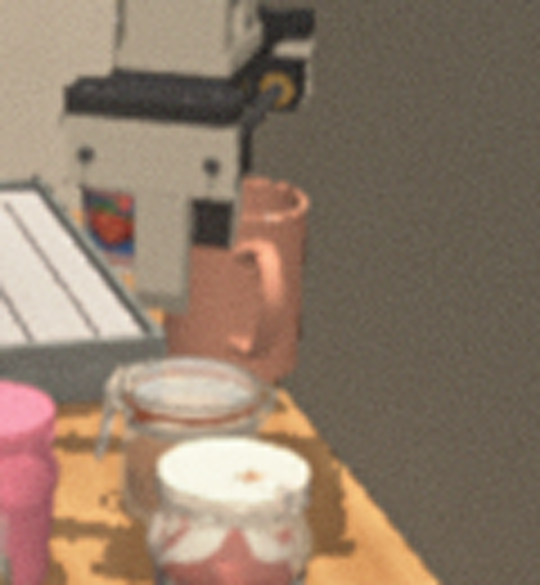

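Emit:
arm_command(
  moves=[
    [[-0.0025,0,0.02],[0,0,-0.006],0.09],
    [[-0.0025,0,0.04],[0,0,-0.006],0.09],
    [[-0.0025,0,0.06],[0,0,-0.006],0.09],
    [[-0.0025,0,0.08],[0,0,-0.006],0.09],
    [[-0.0025,0,0.088],[0,0,-0.006],0.09],
  ],
)

```text
time: 18.05
tool_pos: [0.6675, -0.1251, 0.033]
tool_rot: [-3.141, -0.002, 2.653]
contact_force: [-0.6, 1.1, -0.3]
opening: 0.0902
grip_force: 0.0
```

Emit:
arm_command(
  moves=[
    [[0,0,0],[0,0,0],0.04],
    [[0,0,0],[0,0,0],0.04],
    [[0,0,0],[0,0,0],0.04],
    [[0,0,0],[0,0,0],0.04],
    [[0,0,0],[0,0,0],0.04],
  ],
  squeeze=20,
)

```text
time: 18.55
tool_pos: [0.669, -0.1258, 0.0355]
tool_rot: [3.141, 0.002, 2.652]
contact_force: [-0.4, -0.3, 5.8]
opening: 0.0669
grip_force: 20.0
```

Emit:
arm_command(
  moves=[
    [[0,0,-0.01],[0,0,0],0.04],
    [[0,0,-0.03],[0,0,0],0.04],
    [[0,0,-0.06],[0,0,0],0.04],
    [[0,0,-0.09],[0,0,0],0.04],
    [[0,0,-0.12],[0,0,0],0.04],
  ],
)

```text
time: 19.05
tool_pos: [0.6677, -0.1256, 0.1552]
tool_rot: [-3.141, -0.001, 2.652]
contact_force: [-0.4, -0.8, -1.1]
opening: 0.0673
grip_force: 20.0
```

```bash
python3 - <<'E'
from h import *
O,ex,ey=np.load('plate.npy')
t=O+ex*.042+ey*.085;print(t)
rel([t[0],t[1],.16],1.594);print(robot.observe()['opening'])
E
```

```text
[0.61231158 0.23289826]
tcp [ 0.6677 -0.1256  0.1552] rot [-3.141e+00 -1.000e-03  2.652e+00] shift [ 0.2174  0.2904 -0.0047]
turn [-9.0000e-04 -7.0000e-04  1.0583e+00]
0.0673426749810365
```

Emit:
arm_command(
  moves=[
    [[0.024,0.032,0],[0,0,0.13],0.04],
    [[0.048,0.064,0],[0,0,0.26],0.04],
    [[0.072,0.096,0],[0,0,0.39],0.04],
    [[0.096,0.128,0],[0,0,0.52],0.04],
    [[0.12,0.16,0],[0,0,0.65],0.04],
  ],
)

```text
time: 19.55
tool_pos: [0.6367, 0.0733, 0.1542]
tool_rot: [-3.141, -0.0, 1.997]
contact_force: [0.8, 0.8, -1.7]
opening: 0.0671
grip_force: 20.0
```

```bash
python3 - <<'E'
from h import *
O,ex,ey=np.load('plate.npy')
t=O+ex*.042+ey*.085
rel([t[0],t[1],.16],1.594);print(robot.observe()['opening'])
E
```

```text
tcp [0.6367 0.0733 0.1542] rot [-3.141 -0.     1.997] shift [ 0.1554  0.0437 -0.0058]
turn [-0.0007 -0.      0.4027]
0.06711694743314094
```

Emit:
arm_command(
  moves=[
    [[0.04,0.012,0],[0,0,0.12],0.04],
    [[0.08,0.023,0],[0,0,0.24],0.04],
    [[0.12,0.034,0],[0,0,0.36],0.04],
    [[0.155,0.044,0],[0,0,0.403],0.04],
    [[0.155,0.044,0],[0,0,0.403],0.04],
  ],
)

```text
time: 20.05
tool_pos: [0.6108, 0.2359, 0.1541]
tool_rot: [-3.141, -0.001, 1.604]
contact_force: [-0.2, -0.6, -0.9]
opening: 0.0671
grip_force: 20.0
```

Emit:
arm_command(
  moves=[
    [[0,0,0.015],[0,0,0],0.04],
    [[0,0,0.03],[0,0,0],0.04],
    [[0,0,0.045],[0,0,0],0.04],
    [[0,0,0.06],[0,0,0],0.04],
    [[0,0,0.07],[0,0,0],0.04],
  ],
)

```text
time: 20.55
tool_pos: [0.612, 0.2302, 0.0828]
tool_rot: [-3.14, 0.001, 1.599]
contact_force: [-0.2, -0.0, -1.4]
opening: 0.0672
grip_force: 20.0
```

```bash
python3 - <<'E'
from h import *
O,ex,ey=np.load('plate.npy')
t=O+ex*.042+ey*.085
rel([t[0],t[1],.0705],1.594)
E
```

```text
tcp [0.612  0.2302 0.0828] rot [-3.140e+00  1.000e-03  1.599e+00] shift [0.0027 0.0004 0.0123]
turn [-0.002   0.0009  0.0052]
```

Emit:
arm_command(
  moves=[
    [[0,0,0.004],[0,0,0],0.04],
    [[0,0,0.007],[0,0,0],0.04],
    [[0,0,0.01],[0,0,0],0.04],
    [[0,0,0.012],[0,0,0],0.04],
    [[0,0,0.012],[0,0,0],0.04],
  ],
)

```text
time: 21.05
tool_pos: [0.6126, 0.2311, 0.0721]
tool_rot: [3.141, 0.0, 1.599]
contact_force: [0.2, 0.2, -1.8]
opening: 0.067
grip_force: 20.0
```

Emit:
arm_command(
  moves=[
    [[0,0,0.001],[0,0,0],0.04],
    [[0,0,0.002],[0,0,0],0.04],
    [[0,0,0.003],[0,0,0],0.04],
    [[0,0,0.004],[0,0,0],0.04],
    [[0,0,0.004],[0,0,0],0.04],
  ],
)

```text
time: 21.55
tool_pos: [0.6128, 0.2313, 0.0705]
tool_rot: [3.14, -0.0, 1.6]
contact_force: [-5.2, -1.1, 12.0]
opening: 0.0671
grip_force: 20.0
```

Emit:
arm_command(
  moves=[
    [[0,0,-0.001],[0,0,0],0.085],
    [[0,0,-0.001],[0,0,0],0.085],
    [[0,0,-0.001],[0,0,0],0.085],
    [[0,0,-0.03],[0,0,0],0.085],
    [[0,0,-0.07],[0,0,0],0.085],
  ],
)

```text
time: 22.05
tool_pos: [0.6111, 0.2307, 0.1359]
tool_rot: [-3.136, 0.001, 1.599]
contact_force: [0.6, 0.3, 0.1]
opening: 0.0854
grip_force: 0.0
```

Emit:
arm_command(
  moves=[
    [[0,0,-0.05],[0,0,0],0.09],
    [[-0.25,-0.05,-0.07],[0,0,0],0.09],
    [[-0.25,-0.05,-0.07],[0,0,0],0.09],
    [[-0.25,-0.05,-0.07],[0,0,0],0.09],
    [[-0.25,-0.05,-0.07],[0,0,0],0.09],
  ],
)

```text
time: 22.55
tool_pos: [0.5785, 0.033, 0.2037]
tool_rot: [3.141, 0.0, 1.6]
contact_force: [1.1, -1.0, -0.5]
opening: 0.0898
grip_force: 0.0
```

```bash
python3 - <<'E'
from h import *
snap('top','t6',(175,95,480,235),2.6)
rel([.6455,-.259,.16],1.594)
E
```

```text
tcp [0.5779 0.0255 0.2044] rot [-3.141  0.005  1.595] shift [-0.2859  0.0606  0.0457]
turn [-0.0001  0.0046  0.0011]
```

View pics/t6.png

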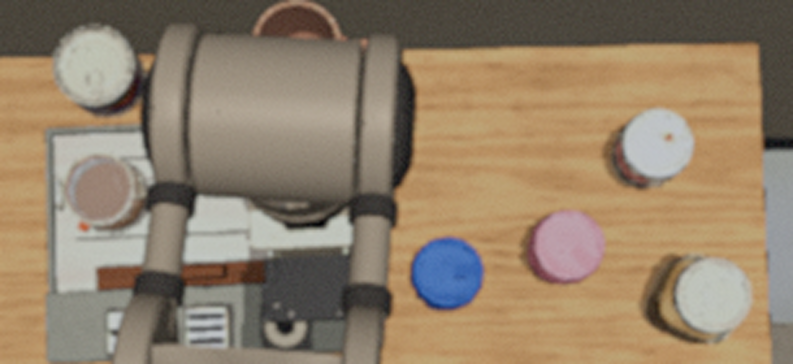

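Emit:
arm_command(
  moves=[
    [[-0.287,0.061,0.02],[0,0,0.394],0.09],
    [[-0.287,0.061,0.02],[0,0,0.394],0.09],
    [[-0.287,0.061,0.02],[0,0,0.394],0.09],
    [[-0.287,0.061,0.02],[0,0,0.394],0.09],
    [[-0.287,0.061,0.02],[0,0,0.394],0.09],
  ],
)

```text
time: 23.1
tool_pos: [0.6382, -0.2097, 0.1863]
tool_rot: [-3.142, -0.0, 1.205]
contact_force: [0.8, 0.8, -0.4]
opening: 0.09
grip_force: 0.0
```

```bash
python3 - <<'E'
from h import *
rel([.6455,-.259,.12],1.2)
E
```

```text
tcp [ 0.6382 -0.2097  0.1863] rot [-3.142 -0.     1.205] shift [-0.0435  0.0245  0.0663]
turn [-0.     -0.0001  0.0051]
```

Emit:
arm_command(
  moves=[
    [[-0.043,0.024,0.02],[0,0,0.005],0.09],
    [[-0.043,0.024,0.04],[0,0,0.005],0.09],
    [[-0.043,0.024,0.06],[0,0,0.005],0.09],
    [[-0.043,0.024,0.066],[0,0,0.005],0.09],
    [[-0.043,0.024,0.066],[0,0,0.005],0.09],
  ],
)

```text
time: 23.6
tool_pos: [0.6445, -0.256, 0.1195]
tool_rot: [-3.139, -0.0, 1.2]
contact_force: [0.7, -1.1, 0.6]
opening: 0.0899
grip_force: 0.0
```

```bash
python3 - <<'E'
from h import *
rel([.6455,-.259,.033],1.2)
E
```

```text
tcp [ 0.6445 -0.256   0.1195] rot [-3.139 -0.     1.2  ] shift [-0.0024  0.0022  0.0865]
turn [-0.0024 -0.0002  0.0005]
```

Emit:
arm_command(
  moves=[
    [[-0.002,0.002,0.02],[0,0,0],0.09],
    [[-0.002,0.002,0.04],[0,0,0],0.09],
    [[-0.002,0.002,0.06],[0,0,0],0.09],
    [[-0.002,0.002,0.08],[0,0,0],0.09],
    [[-0.002,0.002,0.087],[0,0,0],0.09],
  ],
)

```text
time: 24.1
tool_pos: [0.6459, -0.2584, 0.033]
tool_rot: [-3.14, -0.0, 1.201]
contact_force: [0.7, 0.1, -0.3]
opening: 0.0902
grip_force: 0.0
```

Emit:
arm_command(
  moves=[
    [[0,0,0],[0,0,0],0.04],
    [[0,0,0],[0,0,0],0.04],
    [[0,0,0],[0,0,0],0.04],
    [[0,0,0],[0,0,0],0.04],
    [[0,0,0],[0,0,0],0.04],
  ],
  squeeze=20,
)

```text
time: 24.6
tool_pos: [0.6469, -0.2595, 0.0352]
tool_rot: [3.139, 0.0, 1.2]
contact_force: [1.3, -0.4, 4.7]
opening: 0.0637
grip_force: 20.0
```

Emit:
arm_command(
  moves=[
    [[0,0,0],[0,0,0],0.04],
    [[0,0,-0.015],[0,0,0],0.04],
    [[0,0,-0.04],[0,0,0],0.04],
    [[0,0,-0.08],[0,0,0],0.04],
    [[0,0,-0.13],[0,0,0],0.04],
  ],
)

```text
time: 25.1
tool_pos: [0.6444, -0.2584, 0.163]
tool_rot: [-3.136, -0.001, 1.2]
contact_force: [0.3, -0.6, -2.6]
opening: 0.0635
grip_force: 20.0
```

```bash
python3 - <<'E'
from h import *
O,ex,ey=np.load('plate.npy')
t=O+ex*.042+ey*.0;print(t)
rel([t[0],t[1],.16],1.594);print(robot.observe()['opening'])
E
```

```text
[0.61426641 0.14792074]
tcp [ 0.6444 -0.2584  0.163 ] rot [-3.136e+00 -1.000e-03  1.200e+00] shift [ 0.3678 -0.1753  0.0042]
turn [-0.0057 -0.0017 -0.3938]
0.0635109370028852
```

Emit:
arm_command(
  moves=[
    [[0.04,-0.018,0],[0,0,-0.05],0.04],
    [[0.08,-0.037,0],[0,0,-0.1],0.04],
    [[0.12,-0.056,0],[0,0,-0.16],0.04],
    [[0.16,-0.075,0],[0,0,-0.22],0.04],
    [[0.2,-0.095,0],[0,0,-0.28],0.04],
  ],
)

```text
time: 25.6
tool_pos: [0.6291, -0.0367, 0.164]
tool_rot: [-3.141, 0.0, 1.482]
contact_force: [1.1, -0.3, -2.9]
opening: 0.0634
grip_force: 20.0
```

```bash
python3 - <<'E'
from h import *
O,ex,ey=np.load('plate.npy')
t=O+ex*.042
rel([t[0],t[1],.16],1.594)
E
```

```text
tcp [ 0.6291 -0.0367  0.164 ] rot [-3.141  0.     1.482] shift [ 0.1826 -0.0311  0.0041]
turn [-0.0007 -0.     -0.1117]
```

Emit:
arm_command(
  moves=[
    [[0.04,-0.008,0],[0,0,-0.05],0.04],
    [[0.08,-0.015,0],[0,0,-0.1],0.04],
    [[0.12,-0.022,0],[0,0,-0.112],0.04],
    [[0.16,-0.028,0],[0,0,-0.112],0.04],
    [[0.182,-0.031,0],[0,0,-0.112],0.04],
  ],
)

```text
time: 26.1
tool_pos: [0.6143, 0.1489, 0.164]
tool_rot: [-3.141, -0.001, 1.595]
contact_force: [0.9, -0.2, -2.7]
opening: 0.064
grip_force: 20.0
```

Emit:
arm_command(
  moves=[
    [[0,0,0.01],[0,0,0],0.04],
    [[0,0,0.03],[0,0,0],0.04],
    [[0,0,0.05],[0,0,0],0.04],
    [[0,0,0.07],[0,0,0],0.04],
    [[0,0,0.08],[0,0,0],0.04],
  ],
)

```text
time: 26.6
tool_pos: [0.6141, 0.1446, 0.0815]
tool_rot: [-3.137, 0.001, 1.592]
contact_force: [-0.0, 1.0, -2.1]
opening: 0.0643
grip_force: 20.0
```

```bash
python3 - <<'E'
from h import *
O,ex,ey=np.load('plate.npy')
t=O+ex*.042
rel([t[0],t[1],.07],1.594)
E
```

```text
tcp [0.6141 0.1446 0.0815] rot [-3.137e+00  1.000e-03  1.592e+00] shift [0.0033 0.0003 0.0115]
turn [-0.0041  0.0008 -0.0024]
```

Emit:
arm_command(
  moves=[
    [[0,0,0.004],[0,0,0],0.04],
    [[0,0,0.007],[0,0,0],0.04],
    [[0,0,0.01],[0,0,0],0.04],
    [[0,0,0.011],[0,0,0],0.04],
    [[0,0,0.012],[0,0,0],0.04],
  ],
)

```text
time: 27.1
tool_pos: [0.6158, 0.1458, 0.0722]
tool_rot: [3.141, 0.0, 1.592]
contact_force: [0.1, 0.4, -2.1]
opening: 0.0635
grip_force: 20.0
```

Emit:
arm_command(
  moves=[
    [[0,0,0.001],[0,0,0],0.04],
    [[0,0,0.002],[0,0,0],0.04],
    [[0,0,0.003],[0,0,0],0.04],
    [[0,0,0.004],[0,0,0],0.04],
    [[0,0,0.004],[0,0,0],0.04],
  ],
)

```text
time: 27.6
tool_pos: [0.6156, 0.1458, 0.0701]
tool_rot: [3.14, 0.0, 1.593]
contact_force: [-5.6, -0.9, 12.1]
opening: 0.0639
grip_force: 20.0
```

Emit:
arm_command(
  moves=[
    [[0,0,-0.001],[0,0,0],0.078],
    [[0,0,-0.001],[0,0,0],0.078],
    [[0,0,-0.001],[0,0,0],0.078],
    [[0,0,-0.03],[0,0,0],0.078],
    [[0,0,-0.08],[0,0,0],0.078],
  ],
)

```text
time: 28.1
tool_pos: [0.6132, 0.1454, 0.1444]
tool_rot: [-3.133, 0.001, 1.592]
contact_force: [1.1, -0.8, 0.4]
opening: 0.078
grip_force: 0.0
```

Emit:
arm_command(
  moves=[
    [[0,0,-0.05],[0,0,0],0.09],
    [[-0.25,-0.06,-0.06],[0,0,0],0.09],
    [[-0.25,-0.06,-0.06],[0,0,0],0.09],
    [[-0.25,-0.06,-0.06],[0,0,0],0.09],
    [[-0.25,-0.06,-0.06],[0,0,0],0.09],
  ],
)

```text
time: 28.6
tool_pos: [0.5725, -0.0512, 0.2055]
tool_rot: [3.141, 0.0, 1.593]
contact_force: [0.6, -1.4, -1.2]
opening: 0.0905
grip_force: 0.0
```

```bash
python3 - <<'E'
from h import *
snap('top','t7',(175,95,480,235),2.6)
rel([.5095,-.296,.2],1.594)
E
```

```text
tcp [ 0.5713 -0.0587  0.2057] rot [-3.141  0.005  1.588] shift [-0.2362 -0.0659  0.0069]
turn [-0.0006  0.0046 -0.006 ]
```

View pics/t7.png

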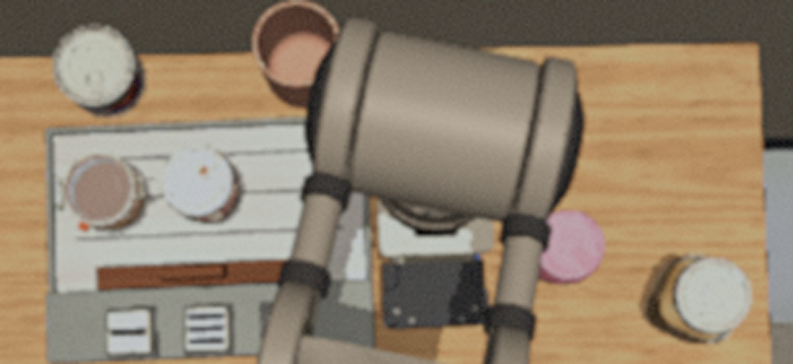

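Emit:
arm_command(
  moves=[
    [[-0.236,-0.066,0.006],[0,0,-0.006],0.09],
    [[-0.236,-0.066,0.006],[0,0,-0.006],0.09],
    [[-0.236,-0.066,0.006],[0,0,-0.006],0.09],
    [[-0.236,-0.066,0.006],[0,0,-0.006],0.09],
    [[-0.236,-0.066,0.006],[0,0,-0.006],0.09],
  ],
)

```text
time: 29.15
tool_pos: [0.5114, -0.289, 0.1992]
tool_rot: [3.142, 0.0, 1.598]
contact_force: [-0.1, 0.3, -0.4]
opening: 0.0898
grip_force: 0.0
```

```bash
python3 - <<'E'
from h import *
rel([.5095,-.296,.13],1.594)
E
```

```text
tcp [ 0.5114 -0.289   0.1992] rot [3.142 0.    1.598] shift [-0.0069 -0.0021  0.0693]
turn [0.     0.0002 0.0037]
```

Emit:
arm_command(
  moves=[
    [[-0.005,-0.002,0.02],[0,0,0],0.09],
    [[-0.005,-0.002,0.04],[0,0,0],0.09],
    [[-0.005,-0.002,0.06],[0,0,0],0.09],
    [[-0.005,-0.002,0.06],[0,0,0],0.09],
    [[-0.005,-0.002,0.06],[0,0,0],0.09],
  ],
)

```text
time: 29.65
tool_pos: [0.5104, -0.2919, 0.1395]
tool_rot: [-3.141, -0.0, 1.598]
contact_force: [0.8, 0.7, 1.2]
opening: 0.0899
grip_force: 0.0
```

```bash
python3 - <<'E'
from h import *
rel([.5095,-.296,.055],1.594)
E
```

```text
tcp [ 0.5104 -0.2919  0.1395] rot [-3.141 -0.     1.598] shift [-0.0041 -0.001   0.0845]
turn [-0.0003 -0.0002  0.0044]
```

Emit:
arm_command(
  moves=[
    [[-0.004,-0.001,0.015],[0,0,0],0.09],
    [[-0.004,-0.001,0.03],[0,0,0],0.09],
    [[-0.004,-0.001,0.05],[0,0,0],0.09],
    [[-0.004,-0.001,0.07],[0,0,0],0.09],
    [[-0.004,-0.001,0.083],[0,0,0],0.09],
  ],
)

```text
time: 30.15
tool_pos: [0.5099, -0.2961, 0.0565]
tool_rot: [3.141, 0.001, 1.599]
contact_force: [0.5, 0.1, 0.4]
opening: 0.0902
grip_force: 0.0
```

Emit:
arm_command(
  moves=[
    [[0,0,0],[0,0,0],0.04],
    [[0,0,0],[0,0,0],0.04],
    [[0,0,0],[0,0,0],0.04],
    [[0,0,0],[0,0,0],0.04],
    [[0,0,0],[0,0,0],0.04],
  ],
  squeeze=30,
)

```text
time: 30.65
tool_pos: [0.5098, -0.2963, 0.0574]
tool_rot: [3.14, 0.001, 1.598]
contact_force: [-0.2, 0.3, 1.7]
opening: 0.0778
grip_force: 30.0
```

Emit:
arm_command(
  moves=[
    [[0,0,0],[0,0,0],0.04],
    [[0,0,-0.015],[0,0,0],0.04],
    [[0,0,-0.04],[0,0,0],0.04],
    [[0,0,-0.08],[0,0,0],0.04],
    [[0,0,-0.13],[0,0,0],0.04],
  ],
)

```text
time: 31.15
tool_pos: [0.508, -0.295, 0.1854]
tool_rot: [-3.137, -0.004, 1.598]
contact_force: [1.4, -0.9, -3.7]
opening: 0.0781
grip_force: 30.0
```

```bash
python3 - <<'E'
from h import *
O,ex,ey=np.load('plate.npy')
t=O+ex*.042-ey*.085;print(t)
rel([t[0],t[1],.19],1.594);print(robot.observe()['opening'])
E
```

```text
[0.61622124 0.06294322]
tcp [ 0.508  -0.295   0.1854] rot [-3.137 -0.004  1.598] shift [ 0.3549  0.118  -0.0039]
turn [-0.0046 -0.0036  0.0042]
0.07807629549024717
```

```bash
python3 - <<'E'
from h import *
snap('side','s8',(240,120,460,285),3.5)
E
```

```text
(no output)
```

View pics/s8.png

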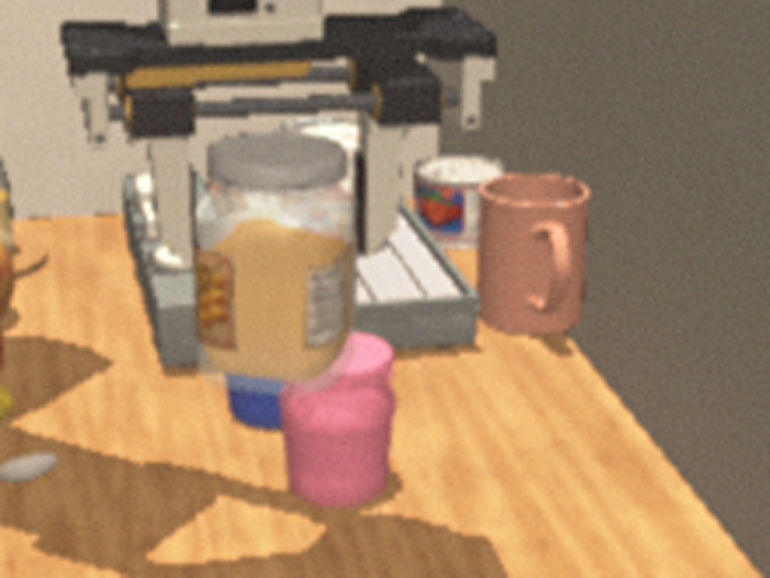

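Emit:
arm_command(
  moves=[
    [[0.045,0.015,0],[0,0,0.004],0.04],
    [[0.09,0.03,0],[0,0,0.004],0.04],
    [[0.135,0.046,0],[0,0,0.004],0.04],
    [[0.18,0.061,0],[0,0,0.004],0.04],
    [[0.225,0.076,0],[0,0,0.004],0.04],
  ],
)

```text
time: 31.7
tool_pos: [0.579, -0.0671, 0.1858]
tool_rot: [-3.141, -0.0, 1.594]
contact_force: [-0.7, -0.7, -3.6]
opening: 0.0776
grip_force: 30.0
```

```bash
python3 - <<'E'
from h import *
O,ex,ey=np.load('plate.npy')
t=O+ex*.042-ey*.092
rel([t[0],t[1],.185],1.594)
E
```

```text
tcp [ 0.579  -0.0671  0.1858] rot [-3.141 -0.     1.594] shift [0.1222 0.0402 0.0008]
turn [-0.0009 -0.0001  0.    ]
```

Emit:
arm_command(
  moves=[
    [[0.04,0.013,0],[0,0,0],0.04],
    [[0.08,0.027,0],[0,0,0],0.04],
    [[0.11,0.037,0],[0,0,0],0.04],
    [[0.121,0.04,0],[0,0,0],0.04],
    [[0.121,0.04,0],[0,0,0],0.04],
  ],
)

```text
time: 32.2
tool_pos: [0.616, 0.0544, 0.1856]
tool_rot: [-3.14, 0.0, 1.597]
contact_force: [-0.8, 0.5, -3.7]
opening: 0.0781
grip_force: 30.0
```

Emit:
arm_command(
  moves=[
    [[0,0,0.01],[0,0,0],0.04],
    [[0,0,0.03],[0,0,0],0.04],
    [[0,0,0.05],[0,0,0],0.04],
    [[0,0,0.07],[0,0,0],0.04],
    [[0,0,0.08],[0,0,0],0.04],
  ],
)

```text
time: 32.7
tool_pos: [0.6147, 0.0509, 0.1038]
tool_rot: [-3.137, 0.0, 1.592]
contact_force: [-0.3, -0.2, -3.8]
opening: 0.0782
grip_force: 30.0
```

```bash
python3 - <<'E'
from h import *
O,ex,ey=np.load('plate.npy')
t=O+ex*.042-ey*.092
rel([t[0],t[1],.0924],1.594)
E
```

```text
tcp [0.6147 0.0509 0.1038] rot [-3.137  0.     1.592] shift [0.005  0.0018 0.0114]
turn [-0.0041  0.0003 -0.002 ]
```

Emit:
arm_command(
  moves=[
    [[0.004,0.001,0.004],[0,0,0],0.04],
    [[0.004,0.001,0.007],[0,0,0],0.04],
    [[0.004,0.001,0.009],[0,0,0],0.04],
    [[0.004,0.001,0.011],[0,0,0],0.04],
    [[0.004,0.001,0.012],[0,0,0],0.04],
  ],
)

```text
time: 33.2
tool_pos: [0.6174, 0.0569, 0.0948]
tool_rot: [3.141, 0.0, 1.594]
contact_force: [-1.6, 0.5, -3.3]
opening: 0.0778
grip_force: 30.0
```

Emit:
arm_command(
  moves=[
    [[0,0,0.001],[0,0,0],0.04],
    [[0,0,0.002],[0,0,0],0.04],
    [[0,0,0.002],[0,0,0],0.04],
    [[0,0,0.002],[0,0,0],0.04],
    [[0,0,0.002],[0,0,0],0.04],
  ],
)

```text
time: 33.7
tool_pos: [0.6172, 0.0569, 0.0925]
tool_rot: [3.142, 0.0, 1.594]
contact_force: [-0.4, 0.3, -4.4]
opening: 0.078
grip_force: 30.0
```

Emit:
arm_command(
  moves=[
    [[0,0,0.001],[0,0,0],0.04],
    [[0,0,0.002],[0,0,0],0.04],
    [[0,0,0.003],[0,0,0],0.04],
    [[0,0,0.003],[0,0,0],0.04],
    [[0,0,0.003],[0,0,0],0.04],
  ],
)

```text
time: 34.2
tool_pos: [0.6172, 0.057, 0.0923]
tool_rot: [3.14, 0.0, 1.594]
contact_force: [-8.4, 0.1, 15.3]
opening: 0.0779
grip_force: 30.0
```

Emit:
arm_command(
  moves=[
    [[0,0,-0.001],[0,0,0],0.09],
    [[0,0,-0.001],[0,0,0],0.09],
    [[0,0,-0.001],[0,0,0],0.09],
    [[0,0,-0.03],[0,0,0],0.09],
    [[0,0,-0.08],[0,0,0],0.09],
  ],
)

```text
time: 34.7
tool_pos: [0.6151, 0.0569, 0.1663]
tool_rot: [-3.133, -0.0, 1.594]
contact_force: [1.2, -0.1, -0.2]
opening: 0.0901
grip_force: 0.0
```

Emit:
arm_command(
  moves=[
    [[0,0,-0.05],[0,0,0],0],
    [[-0.2,-0.15,-0.05],[0,0,0],0],
    [[-0.2,-0.15,-0.05],[0,0,0],0],
    [[-0.2,-0.15,-0.05],[0,0,0],0],
    [[-0.2,-0.15,-0.05],[0,0,0],0],
  ],
)

```text
time: 35.2
tool_pos: [0.4998, -0.107, 0.2194]
tool_rot: [3.141, 0.0, 1.595]
contact_force: [-0.1, -0.6, 0.2]
opening: 0.0542
grip_force: 0.0
```

```bash
python3 - <<'E'
from h import *
snap('side','s9',(240,110,440,260),4); snap('top','t9',(175,95,350,315),2.7)
a=cv2.imread('pics/full_s9.png')[120:250,250:420];b=cv2.imread('pics/full_t9.png')[100:270,175:345]
a=cv2.resize(a,(400,306),interpolation=cv2.INTER_CUBIC);b=cv2.resize(b,(400,400),interpolation=cv2.INTER_CUBIC)
m=np.zeros((400,800,3),np.uint8);m[:306,:400]=a;m[:,400:]=b;cv2.imwrite('pics/m9.png',m)
rel([.486,.2141,.11],1.594)
E
```

```text
tcp [ 0.4983 -0.11    0.2195] rot [-3.140e+00  1.000e-03  1.589e+00] shift [ 0.3244 -0.0062  0.1091]
turn [-0.0013  0.0015 -0.005 ]
```

View pics/m9.png

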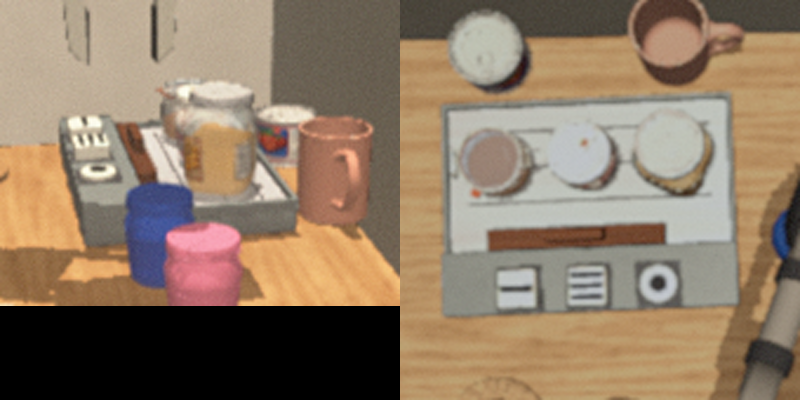

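Emit:
arm_command(
  moves=[
    [[0.324,-0.006,0.0],[0,0,-0.005],0],
    [[0.324,-0.006,0.0],[0,0,-0.005],0],
    [[0.324,-0.006,0.0],[0,0,-0.005],0],
    [[0.324,-0.006,0.0],[0,0,-0.005],0],
    [[0.324,-0.006,0.0],[0,0,-0.005],0],
  ],
)

```text
time: 35.8
tool_pos: [0.4904, 0.1464, 0.2194]
tool_rot: [3.141, -0.0, 1.599]
contact_force: [1.9, -0.3, 0.0]
opening: 0.0066
grip_force: 0.0
```

```bash
python3 - <<'E'
from h import *
rel([.486,.2145,.11],1.594)
E
```

```text
tcp [0.4904 0.1464 0.2194] rot [ 3.141 -0.     1.599] shift [ 0.0681 -0.0025  0.1095]
turn [ 0.0006 -0.0002  0.0052]
```

Emit:
arm_command(
  moves=[
    [[0.04,-0.002,0.02],[0,0,0.005],0],
    [[0.067,-0.0025,0.05],[0,0,0.005],0],
    [[0.067,-0.0025,0.08],[0,0,0.005],0],
    [[0.067,-0.0025,0.105],[0,0,0.005],0],
    [[0.067,-0.0025,0.11],[0,0,0.005],0],
  ],
)

```text
time: 36.3
tool_pos: [0.4843, 0.2113, 0.1065]
tool_rot: [-3.136, 0.001, 1.595]
contact_force: [0.4, 0.2, 0.1]
opening: 0.0007
grip_force: 0.0
```

```bash
python3 - <<'E'
from h import *
rel([.486,.2145,.0565],1.594)
E
```

```text
tcp [0.4843 0.2113 0.1065] rot [-3.136e+00  1.000e-03  1.595e+00] shift [0.0032 0.0021 0.05  ]
turn [-0.0054  0.0013  0.0014]
```

Emit:
arm_command(
  moves=[
    [[0.002,0.001,0.015],[0,0,0],0],
    [[0.002,0.001,0.03],[0,0,0],0],
    [[0.002,0.001,0.04],[0,0,0],0],
    [[0.002,0.001,0.046],[0,0,0],0],
    [[0.002,0.001,0.049],[0,0,0],0],
  ],
)

```text
time: 36.8
tool_pos: [0.4875, 0.2131, 0.0608]
tool_rot: [3.141, -0.0, 1.594]
contact_force: [-0.8, 0.2, 2.2]
opening: 0.0004
grip_force: 0.7
```

Emit:
arm_command(
  moves=[
    [[0,0,0.002],[0,0,0],0],
    [[0,0,0.003],[0,0,0],0],
    [[0,0,0.004],[0,0,0],0],
    [[0,0,0.004],[0,0,0],0],
    [[0,0,0.004],[0,0,0],0],
  ],
)

```text
time: 37.3
tool_pos: [0.4875, 0.2131, 0.0572]
tool_rot: [3.14, -0.0, 1.594]
contact_force: [-1.1, 0.4, 6.2]
opening: 0.0002
grip_force: 2.7
```

Bottomed out; retract and look.

Emit:
arm_command(
  moves=[
    [[0,0,0],[0,0,0],0],
    [[0,0,-0.02],[0,0,0],0],
    [[0,0,-0.06],[0,0,0],0],
    [[0,0,-0.1],[0,0,0],0],
    [[0,0,-0.14],[0,0,0],0],
  ],
)

```text
time: 37.8
tool_pos: [0.4866, 0.2126, 0.1979]
tool_rot: [-3.141, 0.001, 1.594]
contact_force: [1.6, -0.2, -1.3]
opening: 0.0004
grip_force: 0.0
```

Emit:
arm_command(
  moves=[
    [[-0.25,0,-0.02],[0,0,0],0],
    [[-0.25,0,-0.02],[0,0,0],0],
    [[-0.25,0,-0.02],[0,0,0],0],
    [[-0.25,0,-0.02],[0,0,0],0],
    [[-0.25,0,-0.02],[0,0,0],0],
  ],
)

```text
time: 38.3
tool_pos: [0.4924, -0.0383, 0.2167]
tool_rot: [3.141, 0.0, 1.595]
contact_force: [0.3, -0.3, 0.7]
opening: 0.0001
grip_force: 0.0
```

Emit:
arm_command(
  moves=[
    [[-0.2,0,0],[0,0,0],0],
    [[-0.2,0,0],[0,0,0],0],
    [[-0.2,0,0],[0,0,0],0],
    [[-0.2,0,0],[0,0,0],0],
    [[-0.2,0,0],[0,0,0],0],
  ],
)

```text
time: 38.8
tool_pos: [0.4969, -0.2421, 0.2159]
tool_rot: [-3.141, 0.002, 1.588]
contact_force: [-0.4, 0.2, 0.5]
opening: -0.0
grip_force: 0.0
```

```bash
python3 - <<'E'
from h import *
snap('side','sA'); snap('top','tA')
a=cv2.imread('pics/full_sA.png')[130:235,250:420];b=cv2.imread('pics/full_tA.png')[100:315,170:345]
a=cv2.resize(a,(400,247),interpolation=cv2.INTER_CUBIC);b=cv2.resize(b,(400,491),interpolation=cv2.INTER_CUBIC)
c=cv2.resize(cv2.imread('pics/full_sA.png')[150:225,260:335],(240,240),interpolation=cv2.INTER_CUBIC)
m=np.zeros((491,800,3),np.uint8);m[:247,:400]=a;m[250:490,:240]=c;m[:,400:]=b;cv2.imwrite('pics/mA.png',m)
E
```

```text
(no output)
```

View pics/mA.png

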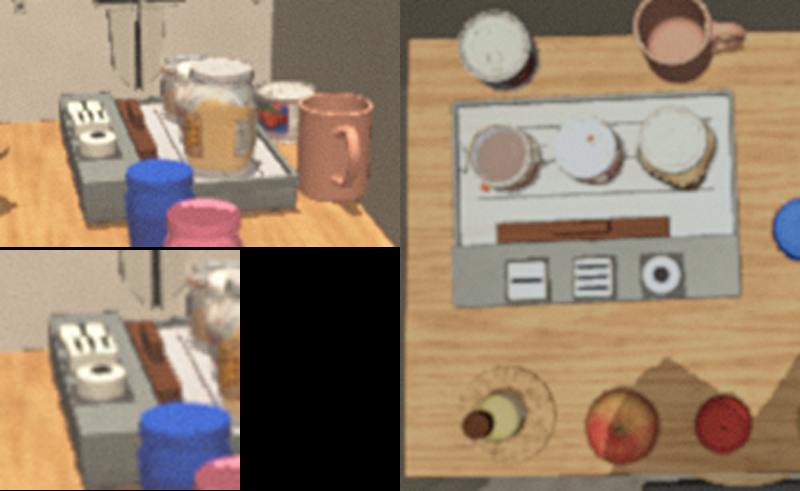

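```bash
python3 -c "
from h import *
print(robot.hand_in())"
```

```text
the job is handed in; nothing more can be done
None
```

I handed the job in at about 39 s. OFF was pressed first, then the bottle went onto the trivet, the bar flush behind the console, and all three jars upright behind it. LOW was pressed last; the final pictures show OFF and HIGH up, but HIGH hides how far LOW is down, so that rests on the force and depth felt at its hard stop.

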